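# Tamp the ballast stones level in the speaker-stand tray

### The arm

A 7-joint arm with a two-finger parallel gripper is mounted at the origin on the work surface. World frame = base frame: x ahead of the robot, y to its left, z up, the work surface at z = 0. Lengths are in m, angles in rad, forces in N, time in s.
With the tool pointing down it reaches from about 0.425 to 0.95 m from the base axis. Payload 4.7 kg.
Tool frame: the origin (TCP) lies on the centre line of the jaws, within the pads' length; the fingertips stand robot.nose_length ahead of it and the grasp point (between the pads) lies 8 mm behind it (robot.nose_length is the distance from the TCP to the fingertips, in m); z points along the fingers, y is the line along which they close (so a half turn about z gives the same grasp; the last joint's range is limited). The gripper opens to 85 mm and grips with 20 to 120 N. Pads are 22 mm wide; open, the fingers measure 114 mm over their backs; the gripper's body (76 mm by 85 mm) begins 54 mm behind the grasp point. The pads swing forward as they close: fully open they stand 13 mm farther back than shut.
Start: joints at [1.083, 0.469, -0.049, 1.532, 0.024, 1.141, -0.082], TCP at [0.299, -0.605, 0.242] pointing down, gripper open.
Joint ranges: [-2.59, 2.59], [-0.33, 1.99], [-1.39, 1.29], [0.1, 2.45], [-1.04, 4.18], [0.21, 1.99], [-2.66, 2.66]. Speed limits (rad/s): [2.57, 2.57, 3.14, 3.14, 3.14, 3.14, 3.14].

### API

Orientations are given as [roll, pitch, yaw] about the fixed x, y, z axes, in that order (R = Rz(yaw) Ry(pitch) Rx(roll)).
In Python, from plant import robot gives the robot as it stands. Calls block until the motion is done:
- robot.goto(position, orientation): joint-space move of the TCP to a pose.
- robot.move_straight(position, vel=0.15, attitude=None, contact_N=None): straight line of the TCP; attitude=None keeps the orientation; vel is the mean speed in m/s. With contact_N (N) it stops when the force on the tool has changed by that much, and returns True; else False.
- robot.move_joints(angles): joint-space move.
- robot.grip(opening, strength=None): opening from 0.0 (shut) to 1.0 (fully open); strength is the grip in N (None keeps the last); returns when the fingers have stopped.
- robot.sleep(seconds).
- robot.inverse_kinematics(position, orientation): joint angles nearest the present ones, or None.
- robot.sense(): the state.
- robot.grab_frame(name): name is "scene" or "side" or "wrist"; returns a dict with "image" (400x640x3 uint8, red, green, blue), "range_z" (400x640 float32, m along the optical axis (not along the pixel's ray), 0 where there is no reading), "fx", "fy", "cx", "cy" (pixels), "R" (3x3) and "t" (3): a world point X has camera coordinates R X + t. Camera axes: x right, y down, z forward; pixel columns grow to the right and rows downward; lengths in m; the calibration is good to about 2 mm. A picture is of the moment at which its call begins.
A pose or a line that the arm cannot do raises robot.IKError and nothing moves.
- robot.close_job(): hands the job in; it is judged then, once.
The state is a dict: "t": time; "joint_pos": joint angles; "joint_velocities": joint speeds; "effort": joint torques, N m; "tcp_pos": TCP position; "tcp_rot": TCP orientation; "wrist_force": force on the tool from outside, world axes, zero at the start; "torque": the same for the moment, N m; "opening": opening from 0.0 (shut) to 1.0 (fully open); "gripper_force": force on a finger pad.
Only numpy, scipy, OpenCV 4.12 (cv2) and the standard library are available. Lean on these libraries where they do the work, as an engineer would, in place of code of your own. Each camera call takes 0.05 s, during which the arm holds its last target. There are 200 camera calls.

### The job

Take the tamper by its wooden handle and tamp the two proud stones, rust and cream, down level in the blue ballast tray, one cell after the other: press each straight down until it lies solid on the bottom, and keep a firm steady push on it for about half a second, around 15 N and never as much as 30 N, before you go on to the other. Then stand the tamper back upright near the middle of its cork coaster. Do not touch the stones with the fingers, do not bear hard on the tray with the tamper, and leave the other things on the table where they are.

Things in the scene. Friction and masses are not known exactly. Their poses are not given: they have to be found in the camera images.
- tamper: hand tamper standing on the coaster: round steel foot 44 mm across and 14 mm thick, flat underneath and faced with 4 mm of black rubber that yields slightly, 16 mm steel stem, square dark wooden handle 26 x 26 mm from 62 to 126 mm above the underside, sides along its x and y axes. About 0.4 kg. Origin at the centre of the underside, z up along the handle.
- coaster: fixed round cork coaster, 100 mm across, 8 mm thick; origin at the centre of its underside, on the table.
- tray: fixed blue steel ballast tray 162 (x) x 119 (y) mm outside, rim 56 mm above the table, floor plate 6 mm thick, end walls 6 mm, side walls and the middle divider 5 mm. The divider runs along x and makes two open cells, each 150 mm long (x) and 52 mm wide (y). Origin at the centre of its underside.
- cell_left (a point): middle of the floor plate (6 mm above the tray's underside) of the cell on the tray's +y side, which holds the rust stone; axes as the tray's. On the plate, under the stones, lies a cork liner of unknown thickness, 2 to 10 mm, so a settled stone's top ends 6 to 14 mm below the rim.
- cell_right (a point): middle of the floor plate (6 mm above the tray's underside) of the cell on the tray's -y side, which holds the cream stone; axes as the tray's. A cork liner here too, 2 to 10 mm, not the same as the other.
- rust_stone: Rust-red loose split stone, 34 mm high: flat 35 x 35 mm faces above and below, 46 x 46 mm belt 10 to 24 mm up, sloping flanks; origin at the centre of its underside, z up. Stands 21 to 26 mm proud, wedged between two loose grey stones of the same shape; sinks, perhaps in slips, as 2 to 12 N forces them apart (all three fit in a row), then is solid. 120 g. In the tray's +y cell.
- cream_stone: Cream loose split stone, 34 mm high: flat 35 x 35 mm faces above and below, 46 x 46 mm belt 10 to 24 mm up, sloping flanks; origin at the centre of its underside, z up. Stands 21 to 26 mm proud, wedged between two loose grey stones of the same shape; sinks, perhaps in slips, as 2 to 12 N forces them apart (all three fit in a row), then is solid. 120 g. In the tray's -y cell.
- drum_key: bystander: steel T-shaped drum key, 55 mm long, lying flat.
- pick_tin: bystander: round red tin, 52 mm across, 28 mm high.
- pedal: bystander: orange effects pedal, 115 x 70 mm, 52 mm high.
- shaker: bystander: upright red shaker, 54 mm across, 80 mm high.
- metronome: bystander: flat black metronome, 50 x 85 mm, 30 mm high.
There are look-alikes about, which are no part of the job. Of the things shaped like the tray, the blue one is meant.

How it is judged:
On the way, in this order (a step that is already met when the one before it is completed fails the run):
1. the tamper is lifted off its coaster (z of tamper in the frame of coaster above 0.04 m), for 0.2 s.
2. one of the two stones is down on the bottom of its cell and is pressed there by the tamper with more than 9 N for 0.3 s ((((z of rust_stone in the frame of tray between 0.006 and 0.0185 m and angle between rust_stone's own z axis and vertical below 0.12 rad and x of rust_stone in the frame of tray between -0.056 and 0.056 m and y of rust_stone in the frame of cell_left between -0.006 and 0.006 m) and contact force between tamper and rust_stone above 9 N) or ((z of cream_stone in the frame of tray between 0.006 and 0.0185 m and angle between cream_stone's own z axis and vertical below 0.12 rad and x of cream_stone in the frame of tray between -0.056 and 0.056 m and y of cream_stone in the frame of cell_right between -0.006 and 0.006 m) and contact force between tamper and cream_stone above 9 N))), for 0.3 s.
3. both stones are down, and the second is pressed there by the tamper with more than 9 N for 0.3 s (z of rust_stone in the frame of tray between 0.006 and 0.0185 m and angle between each of rust_stone, cream_stone's own z axis and vertical below 0.12 rad and x of rust_stone in the frame of tray between -0.056 and 0.056 m and y of rust_stone in the frame of cell_left between -0.006 and 0.006 m and z of cream_stone in the frame of tray between 0.006 and 0.0185 m and x of cream_stone in the frame of tray between -0.056 and 0.056 m and y of cream_stone in the frame of cell_right between -0.006 and 0.006 m and (contact force between tamper and rust_stone above 9 N or contact force between tamper and cream_stone above 9 N)), for 0.3 s.
At the end, for the whole second after the job is handed in: Both stones lie level at the bottom of their cells (underside less than 18.5 mm above the tray's underside, tilted less than 0.12 rad), and the tamper stands upright (within 0.1 rad) and still on the coaster, its centre within 30 mm of the coaster's (z of rust_stone in the frame of tray between 0.006 and 0.0185 m and angle between each of rust_stone, cream_stone's own z axis and vertical below 0.12 rad and x of rust_stone in the frame of tray between -0.056 and 0.056 m and y of rust_stone in the frame of cell_left between -0.006 and 0.006 m and z of cream_stone in the frame of tray between 0.006 and 0.0185 m and x of cream_stone in the frame of tray between -0.056 and 0.056 m and y of cream_stone in the frame of cell_right between -0.006 and 0.006 m and horizontal distance between tamper and coaster below 0.03 m and z of tamper in the frame of coaster between 0.005 and 0.011 m and angle between tamper's own z axis and vertical below 0.1 rad and linear speed of each of tamper, rust_stone, cream_stone below 0.02 m/s); the robot touches nothing.
It fails at once if the tamper bears on a proud stone with more than 30 N (contact force between tamper and rust_stone above 30 N or contact force between tamper and cream_stone above 30 N).
It fails at once if the tamper bears on the tray with more than 25 N (contact force between tamper and tray above 25 N).
It fails at once if the fingers touch one of the two stones (contact force between the fingers and rust_stone above 0.5 N or contact force between the fingers and cream_stone above 0.5 N).
It fails at once if a bystander is moved by more than 20 mm (distance of any of drum_key, pick_tin, pedal, shaker, metronome from where it was at the start of the episode above 0.02 m).
It also fails if it takes over 72 s, if anything falls off the work surface, if the arm or the gripper's body presses on something with over 40 N, if the wrist force passes 120 N, or if a joint passes its speed limit or range.

## Working session

There is one attempt and no reset: what is moved stays moved. The work goes in short steps, each a Python script; the robot and the scene stay as the last script left them, time stands still between calls to the robot, and variables do not carry over. Pictures are saved under pics/ and viewed, at most 10 in all, crops included, and the job is handed in when it is done.

```bash
ls; mkdir -p pics
python3 - <<'E'
from plant import robot
import cv2,numpy as np,pickle
s=robot.sense();print(s['t'],s['tcp_pos'],s['tcp_rot'],robot.nose_length,s['wrist_force'])
d={}
for n in("scene","side","wrist"):
    f=robot.grab_frame(n);d[n]=f
    print(n,f['fx'],f['cx'],f['cy'],-f['R'].T@f['t'],f['R'][2])
pickle.dump(d,open('f0.pkl','wb'))
cv2.imwrite('pics/a.png',d['scene']['image'][:,:,::-1])
cv2.imwrite('pics/b.png',d['side']['image'][:,:,::-1])
E
```

```text
pics
0.0 [ 0.29870707 -0.60468177  0.24127132] [-3.13964777e+00  6.22846460e-05  4.58778229e-01] 0.011 [ 0.16559351 -0.53257085  0.32782144]
scene 425.07646502404776 325.99096832297704 200.92007298399022 [0.99295133 0.39816831 1.1052626 ] [-0.42711483 -0.33297751 -0.84065385]
side 489.0585194877508 319.89131128207316 203.14864413217052 [0.26190512 0.96308432 0.61757681] [ 0.19165152 -0.85205951 -0.48709782]
wrist 349.82909810417306 319.76111541989644 196.4354047626699 [ 0.35880408 -0.57586131  0.37316234] [-0.23860495 -0.11629561 -0.96412811]
```

View pics/a.png

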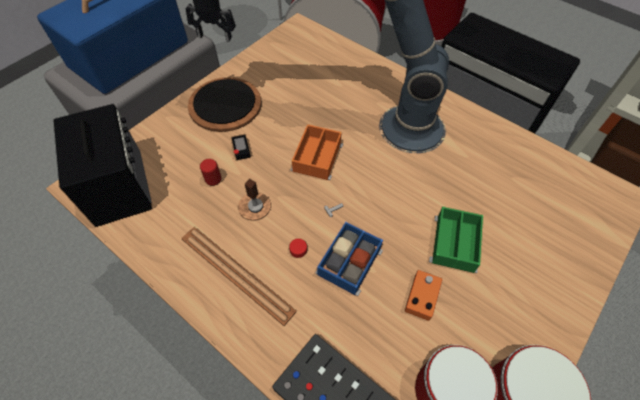

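View pics/b.png

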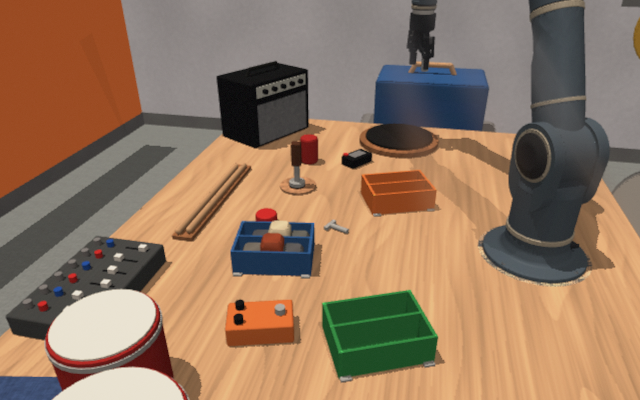

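The scene view has the tamper (253,197) on its coaster (255,206). There are three trays: orange (317,150), green (458,238) and blue (350,257). The blue one fits: it holds the cream stone (343,245) and the rust stone (361,257). I'll confirm this in a crop while measuring.

```bash
cat > vis.py <<'E'
import numpy as np,cv2
def cloud(f):
    v,u=np.mgrid[:400,:640]; z=f['range_z']
    P=np.stack([(u-f['cx'])/f['fx']*z,(v-f['cy'])/f['fy']*z,z],-1)
    return (P-f['t'])@f['R']          # R^T (p-t)
def ray(f,uv,h):
    o=-f['R'].T@f['t']; uv=np.atleast_2d(uv)
    d=np.c_[(uv[:,0]-f['cx'])/f['fx'],(uv[:,1]-f['cy'])/f['fy'],np.ones(len(uv))]@f['R']
    return o+d*((h-o[2])/d[:,2])[:,None]
def hsv(f): return cv2.cvtColor(f['image'],cv2.COLOR_RGB2HSV)
E
python3 - <<'E'
import pickle,numpy as np,cv2
from vis import *
d=pickle.load(open('f0.pkl','rb'))
roi={'scene':(215,170,175,125),'side':(225,130,110,150)}
for n in roi:
    f=d[n];C=cloud(f);H=hsv(f)
    m=np.zeros((400,640),bool);x,y,w,h=roi[n];m[y:y+h,x:x+w]=1
    m&=f['range_z']>0
    blue=m&(H[...,0]>100)&(H[...,0]<125)&(H[...,1]>120)
    P=C[blue];rim=P[abs(P[:,2]-.056)<.004]
    r=cv2.minAreaRect(rim[:,:2].astype(np.float32)*1000);print(n,'blue',blue.sum(),len(rim),r,cv2.boxPoints(r).round(1).tolist())
    print(' zmax',np.percentile(P[:,2],[50,90,98]))
    T=C[...,2]
    # stones: proud points above rim in tray region
    c=np.array(r[0])/1000
    pr=m&(np.hypot(C[...,0]-c[0],C[...,1]-c[1])<.09)&(T>.064)
    red=pr&((H[...,0]<12)|(H[...,0]>170))&(H[...,1]>130)
    cr=pr&~red&(H[...,1]<130)&(H[...,2]>120)
    for k,mm in(('rust',red),('cream',cr)):
        Q=C[mm];print(' ',k,mm.sum(),Q.mean(0),np.percentile(Q[:,2],[5,50,95]))
        top=Q[Q[:,2]>np.percentile(Q[:,2],90)-.004]
        print('    top',len(top),top.mean(0),cv2.minAreaRect(top[:,:2].astype(np.float32)*1000))
    # tamper: points 0.03..0.15 in upper part
    g=m&(T>.075)&(T<.16)&(np.hypot(C[...,0]-c[0],C[...,1]-c[1])>.1)
    nl,lab,st,ce=cv2.connectedComponentsWithStats(g.astype(np.uint8))
    for i in range(1,nl):
        if st[i,4]>20:
            Q=C[lab==i];print('  tall',st[i],ce[i],Q.mean(0),Q.max(0),Q.min(0))
            tt=Q[Q[:,2]>Q[:,2].max()-.006];print('   top',len(tt),tt.mean(0),cv2.minAreaRect(tt[:,:2].astype(np.float32)*1000))
    # coaster
    co=m&(abs(T-.008)<.004)&(H[...,1]>60)
    print('  scene obj heights at coaster',co.sum())
a=cv2.resize(d['scene']['image'][165:305,215:395],None,fx=3,fy=3,interpolation=cv2.INTER_CUBIC)
cv2.imwrite('pics/c.png',a[:,:,::-1])
E
```

```text
scene blue 938 268 ((550.3103637695312, 140.6247100830078), (160.44070434570312, 114.89088439941406), 9.711026191711426) [[461.5, 183.6999969482422], [480.8999938964844, 70.5], [639.0999755859375, 97.5], [619.7000122070312, 210.8000030517578]]
 zmax [0.0429436  0.05628821 0.05876037]
  rust 211 [0.54715766 0.16856085 0.07061733] [0.06521338 0.07108769 0.07439717]
    top 134 [0.54448533 0.1668256  0.07237318] ((545.4247436523438, 166.70050048828125), (37.62331008911133, 36.352115631103516), 14.98374080657959)
  cream 169 [0.54637699 0.11016691 0.06721174] [0.06446217 0.06723663 0.07000948]
    top 143 [0.54603998 0.10989666 0.06767196] ((546.1329345703125, 109.7938232421875), (39.41526412963867, 37.30942153930664), 13.890421867370605)
  tall [244 178  14  21 200] [250.57 188.1 ] [ 0.59096729 -0.18601589  0.11365649] [ 0.60176345 -0.17614165  0.13742894] [ 0.57265518 -0.20606538  0.07504367]
   top 60 [ 0.58802706 -0.19001476  0.13392291] ((588.6336059570312, -189.49591064453125), (25.82004165649414, 24.056900024414062), 3.952657461166382)
  scene obj heights at coaster 1450
side blue
[... 711 characters left out ...]
28799438476562), 2.4855003356933594)
  tall [300 135  17   7 100] [308.04 137.97] [ 0.59508612 -0.36153393  0.07830825] [ 0.61907496 -0.34085051  0.0813622 ] [ 0.57231855 -0.39158988  0.07500209]
   top 97 [ 0.59525868 -0.36175526  0.07840789] ((595.59130859375, -365.24664306640625), (49.37628936767578, 47.03036117553711), 63.900543212890625)
  tall [290 142  11  24 236] [295.30084746 152.94067797] [ 0.58423087 -0.17872612  0.10786429] [ 0.59961633 -0.17092079  0.13499967] [ 0.57223458 -0.19706714  0.07562252]
   top 38 [ 0.58554454 -0.18480459  0.13198654] ((584.92529296875, -186.07952880859375), (23.62993621826172, 24.977563858032227), 15.293583869934082)
  scene obj heights at coaster 857
```

View pics/c.png

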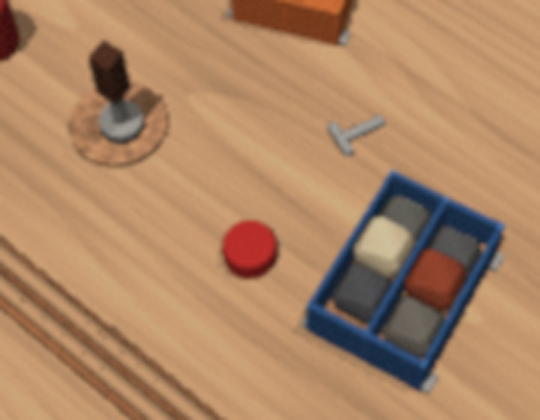

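The crop confirms it: the tamper stands on the round cork coaster, and the blue two-cell tray holds the cream and rust stones standing proud. The tray axes are yawed about 9.6°, with rust on the +y side. Next I move above the tamper and refine its pose with the wrist camera.

Run:
```python
from plant import robot
import cv2,numpy as np,pickle
from vis import *
robot.goto([.588,-.188,.30],[np.pi,0,.15])
robot.sleep(.3)
f=robot.grab_frame('wrist');pickle.dump(f,open('f1.pkl','wb'))
s=robot.sense();print(s['t'],s['tcp_pos'],s['wrist_force'])
C=cloud(f);T=C[...,2];near=np.hypot(C[...,0]-.588,C[...,1]+.188)<.1
for lo,hi in((.128,.142),(.003,.012)):
    m=near&(T>lo)&(T<hi)&(f['range_z']>0);Q=C[m]
    if lo<.1: 
        H=hsv(f)
        print('coaster cand');
    print(lo,m.sum(),Q.mean(0) if m.sum() else 0, cv2.minAreaRect(Q[:,:2].astype(np.float32)*1000), cv2.minEnclosingCircle(Q[:,:2].astype(np.float32)*1000))
    print(np.percentile(Q[:,2],[5,50,95]))
cv2.imwrite('pics/d.png',f['image'][:,:,::-1])
```

```text
2.35 [ 0.58789487 -0.18840609  0.29993105] [0.56010781 0.22679018 0.33547024]
0.128 822 [ 0.58585881 -0.18983505  0.13355698] ((585.1591796875, -190.25881958007812), (25.378950119018555, 25.485984802246094), 8.193363189697266) ((585.0242309570312, -190.0162353515625), 16.401100158691406)
[0.13106526 0.13381424 0.13510926]
coaster cand
0.003 3492 [ 0.59159216 -0.19841382  0.00814689] ((564.0281372070312, -189.89036560058594), (126.50460815429688, 144.91122436523438), 31.31679344177246) ((575.435302734375, -176.46224975585938), 81.49950408935547)
[0.00678215 0.0081576  0.00954047]
```

View pics/d.png

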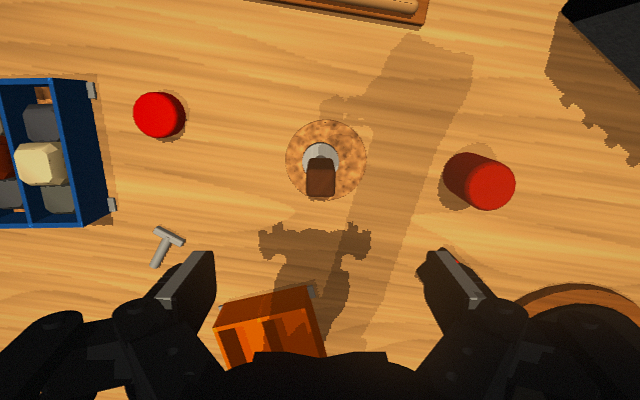

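The wrist view shows the handle top at (320,185) on the coaster centred near (327,160). It also shows the tin (160,115), shaker (485,180) and key (165,245) well clear. Before gripping, I'll take one wrist look at the tray, since the cell clearance is only 4 mm.

```bash
cat > tray.py <<'E'
from vis import *
def rimfit(f,c=(.548,.141)):
    C=cloud(f);H=hsv(f)
    m=(f['range_z']>0)&(H[...,0]>100)&(H[...,0]<125)&(H[...,1]>110)&(abs(C[...,2]-.056)<.004)&(np.hypot(C[...,0]-c[0],C[...,1]-c[1])<.115)
    Q=C[m];r=cv2.minAreaRect(Q[:,:2].astype(np.float32)*1000);return r,len(Q),Q[:,2].mean()
E
python3 - <<'E'
from plant import robot
import cv2,numpy as np,pickle
from vis import *; from tray import rimfit
f=pickle.load(open('f1.pkl','rb'))
print('coaster',ray(f,[[326.5,160],[285,160],[367,160],[326,119],[326,200]],.008))
robot.goto([.51,.135,.32],[np.pi,0,.166]);robot.sleep(.3)
f=robot.grab_frame('wrist');pickle.dump(f,open('f2.pkl','wb'))
print(robot.sense()['t'],rimfit(f))
C=cloud(f);H=hsv(f);T=C[...,2]
b=np.hypot(C[...,0]-.548,C[...,1]-.141)<.08
red=b&(T>.060)&((H[...,0]<12)|(H[...,0]>170))&(H[...,1]>130)
cr=b&(T>.060)&~red&(H[...,1]<140)&(H[...,2]>120)
for m in(red,cr):
    Q=C[m];top=Q[Q[:,2]>np.percentile(Q[:,2],90)-.004];A=np.c_[top[:,:2],np.ones(len(top))]
    print(m.sum(),top.mean(0),cv2.minAreaRect(top[:,:2].astype(np.float32)*1000),'slope',np.linalg.lstsq(A,top[:,2],rcond=None)[0])
cv2.imwrite('pics/e.png',f['image'][:,:,::-1])
E
```

```text
coaster [[ 0.58550809 -0.19793299  0.008     ]
 [ 0.57793994 -0.14781962  0.008     ]
 [ 0.59289371 -0.24683763  0.008     ]
 [ 0.6337842  -0.18979116  0.008     ]
 [ 0.53521156 -0.20515375  0.008     ]]
3.9583 (((546.1085205078125, 139.30575561523438), (161.40774536132812, 118.18363189697266), 9.418435096740723), 2774, np.float64(0.056179314843389554))
3959 [0.52867772 0.11648508 0.39230126] ((529.5515747070312, 117.17582702636719), (92.03604888916016, 57.426414489746094), 62.22980499267578) slope [ 1.09627044  0.23467346 -0.21460846]
1502 [0.54340363 0.11126405 0.08026131] ((547.8203735351562, 139.85305786132812), (57.91060256958008, 98.39546966552734), 9.713292121887207) slope [ 0.72587486  1.26242407 -0.45464414]
```

View pics/e.png

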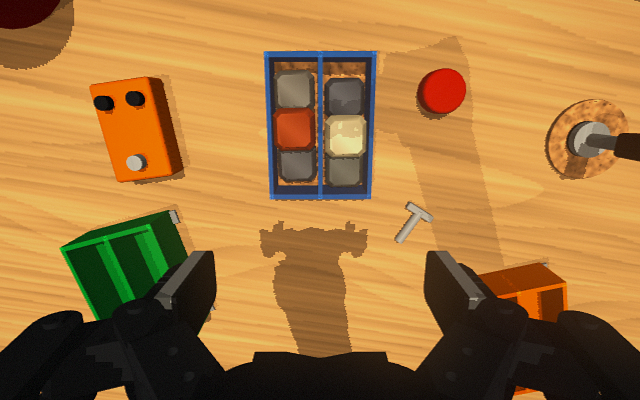

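The wrist view shows the blue tray (320,125), rust stone (295,129) and cream stone (346,134). The rim fit of 161.4 × 118.2 mm matches the 162 × 119 mm spec, so I'll use it. Now the grasp.

Run:
```python
from plant import robot
import cv2,numpy as np,pickle
from vis import *
f=pickle.load(open('f2.pkl','rb'))
print('stones',ray(f,[[294,129]],.0715),ray(f,[[346,134]],.067))
Y=.143
robot.goto([.5855,-.1895,.20],[np.pi,0,Y])
robot.move_straight([.5855,-.1895,.100],vel=.12)
robot.sleep(.2);print(robot.sense()['tcp_pos'])
robot.grip(0.0,80);robot.sleep(.2)
s=robot.sense();print(s['t'],s['opening'],s['gripper_force'],s['wrist_force'],s['tcp_pos'])
robot.move_straight([.5855,-.1895,.18],vel=.1);robot.sleep(.4)
s=robot.sense();print(s['t'],s['opening'],s['gripper_force'],s['wrist_force'],s['torque'],s['tcp_pos'])
d={n:robot.grab_frame(n) for n in('scene','side','wrist')};pickle.dump(d,open('f3.pkl','wb'))
i=d['side']['image'][80:230,240:360];j=d['wrist']['image'][80:280,220:420]
a=np.hstack([cv2.resize(i,(400,500),interpolation=cv2.INTER_CUBIC),cv2.resize(j,(400,500))]);cv2.imwrite('pics/f.png',a[:,:,::-1])
```

```text
stones [[0.54238688 0.16682269 0.0715    ]] [[0.54598628 0.11055712 0.067     ]]
[ 0.58594608 -0.18964917  0.10083289]
7.25 0.29161078460074547 79.00723814964294 [1.1743259  0.24073126 1.13279165] [ 0.58582148 -0.18951422  0.10022873]
8.6 0.2920432441597456 78.58400344848633 [ 0.52760377 -0.11307471 -2.57771814] [ 0.02183428 -0.01956493  0.02520183] [ 0.58541271 -0.18946482  0.17974146]
```

View pics/f.png

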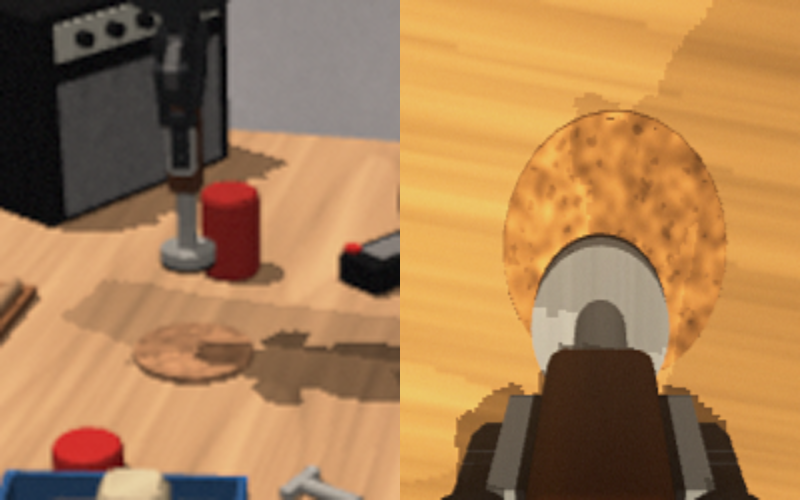

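The tamper is held upright and well centred between the pads. Next I press the rust stone under force control.

```bash
cat > press.py <<'E'
from plant import robot
import numpy as np
Y=.143
def wf(): return np.array(robot.sense()['wrist_force'])
def press(x,y):
    robot.move_straight([x,y,.176],vel=.1); robot.sleep(.4)
    b=np.mean([(robot.sleep(.03),wf())[1] for _ in range(5)],0); print('bias',b)
    hit=robot.move_straight([x,y,.128],vel=.007,contact_N=13)
    s=robot.sense(); z=s['tcp_pos'][2]; print('hit',hit,s['t'],s['tcp_pos'],s['wrist_force']-b)
    robot.sleep(.15); F=wf()-b; print('settled',F,robot.sense()['tcp_pos'])
    if not hit or z>.150 or np.hypot(F[0],F[1])>8: print('CHECK'); return b
    ok=0
    for i in range(40):
        F=wf()-b
        if F[2]>=13.5 and F[2]<=19: ok+=1; robot.sleep(.1)
        else:
            ok=0; z+= -.0002 if F[2]<13.5 else .0002
            robot.move_straight([x,y,z],vel=.01); robot.sleep(.06)
        if i%3==0: print(round(z,4),F.round(1),ok)
        if ok>=8: break
    s=robot.sense();print('held',ok,s['t'],s['tcp_pos'],s['wrist_force']-b)
    return b
E
python3 - <<'E'
from press import *
robot.move_straight([.5855,-.1895,.235],vel=.15)
robot.goto([.5423,.1673,.235],[np.pi,0,Y])
press(.5423,.1673)
E
```

```text
bias [ 0.04976545  0.27882082 -3.5715924 ]
hit True 16.5667 [0.54239592 0.16735626 0.13975173] [-0.65556299 -0.94010278  8.36462607]
settled [-0.01155684 -0.9529952   8.52107702] [0.54238291 0.16736248 0.13971837]
0.1396 [-0.  -1.   8.5] 0
0.139 [-1.4 -0.5  9.2] 0
0.1384 [-2.4 -0.9 13. ] 0
0.1384 [-2.4 -1.1 15.1] 3
0.1384 [-3.4 -1.4 14.5] 6
held 8 19.75 [0.54270566 0.16752158 0.13973262] [-2.5407162  -0.84670842 14.16184932]
```

Rust is solid: z held at 0.1397 while the force rose to about 15 N for 0.8 s. The stone's underside works out at about 14 mm. Now cream.

Run:
```python
from press import *
robot.move_straight([.5423,.1673,.19],vel=.06)
robot.move_straight([.5460,.1104,.19],vel=.1)
press(.5460,.1104)
```

```text
bias [ 0.07090642 -0.07098417 -4.00150866]
hit True 27.375 [0.54613785 0.11045142 0.13588697] [-0.97734414 -0.30582283  8.2898259 ]
settled [-1.07236488 -0.47788784  9.54534689] [0.5461325  0.11045513 0.1358557 ]
0.1357 [-1.1 -0.5  9.5] 0
0.1351 [-0.5  0.8 10. ] 0
0.1347 [-2.1 -0.6 13.7] 1
0.1347 [-1.7 -0.9 14.5] 4
0.1345 [-2.5 -0.4 13.3] 0
0.1345 [-2.1 -0.9 15.6] 3
0.1345 [-2.8 -0.5 14.5] 6
held 8 31.15 [0.54646864 0.11058721 0.13586136] [-2.99085304 -1.07159173 15.64506445]
```

Cream is solid too. I'll lift clear, check the stones' heights, and carry the tamper back above the coaster.

Run:
```python
from press import *
from vis import *
import pickle
robot.move_straight([.5460,.1104,.235],vel=.1)
robot.goto([.5855,-.194,.235],[np.pi,0,Y])
d={n:robot.grab_frame(n) for n in('scene','side','wrist')}
for n in('scene','side'):
    C=cloud(d[n])
    for k,p in(('rust',(.5423,.1673)),('cream',(.546,.1104))):
        m=(np.hypot(C[...,0]-p[0],C[...,1]-p[1])<.015);Q=C[m]
        A=np.c_[Q[:,:2]-p,np.ones(len(Q))]
        print(n,k,len(Q),np.percentile(Q[:,2],[10,50,90]),np.linalg.lstsq(A,Q[:,2],rcond=None)[0])
print(robot.sense()['t'])
a=np.hstack([cv2.resize(d['scene']['image'][215:300,310:390],(400,425),interpolation=cv2.INTER_CUBIC),cv2.resize(d['side']['image'][120:290,220:340],(300,425),interpolation=cv2.INTER_CUBIC)])
cv2.imwrite('pics/g.png',a[:,:,::-1])
```

```text
scene rust 86 [0.0445916  0.04726028 0.04962633] [0.00261234 0.00375026 0.04715766]
scene cream 83 [0.04107346 0.04338836 0.04590558] [0.03722738 0.01154242 0.04341637]
side rust 95 [0.0452841  0.04664569 0.04798698] [0.03942336 0.0035103  0.04660062]
side cream 59 [0.04163466 0.04323439 0.04404393] [0.01320639 0.01465341 0.04300812]
33.6333
```

View pics/g.png

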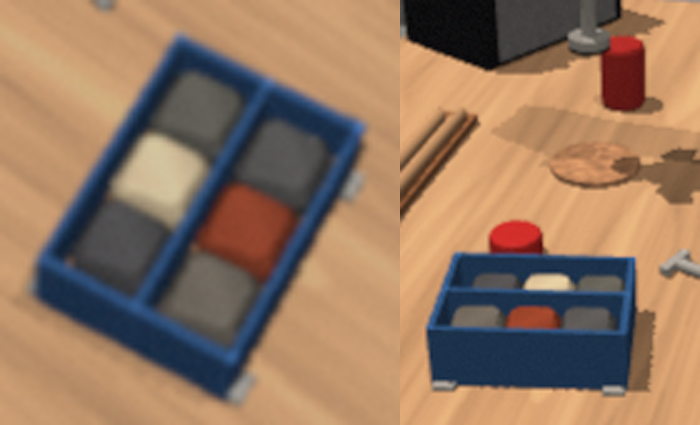

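Both stones lie level below the rim, with tops at about 47 and 43 mm. Now I stand the tamper on the coaster.

Run:
```python
from press import *
from vis import *
p=[.5855,-.194]
robot.move_straight(p+[.112],vel=.1);robot.sleep(.2)
h=robot.move_straight(p+[.095],vel=.01,contact_N=3);robot.sleep(.2)
s=robot.sense();print(h,s['tcp_pos'],s['wrist_force'],s['t'])
robot.grip(.6);robot.sleep(.3)
robot.move_straight(p+[.25],vel=.1);robot.sleep(.3)
f=robot.grab_frame('wrist');C=cloud(f);T=C[...,2]
Q=C[(np.hypot(C[...,0]-p[0],C[...,1]-p[1])<.06)&(T>.125)&(T<.142)]
print(len(Q),Q.mean(0),cv2.minAreaRect(Q[:,:2].astype(np.float32)*1000),robot.sense()['t'])
cv2.imwrite('pics/h.png',f['image'][:,:,::-1])
```

```text
True [ 0.5854763  -0.19398282  0.10020561] [-0.51603783 -0.0441515   5.08970435] 36.5417
1187 [ 0.58614992 -0.19452401  0.13339109] ((585.2066040039062, -194.779052734375), (25.525348663330078, 25.556562423706055), 7.670514106750488) 39.225
```

View pics/h.png

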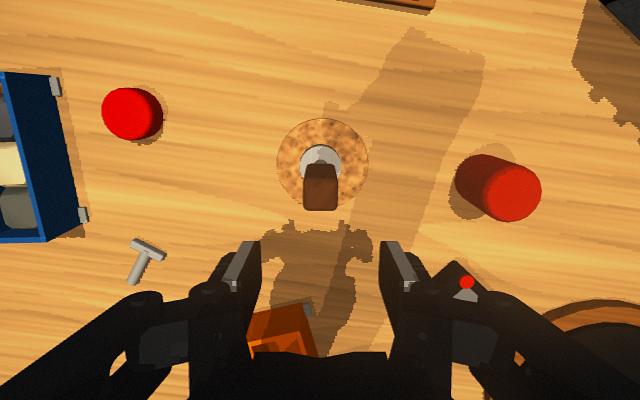

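The tamper stands upright at (320,185) on its coaster (322,163), and the gripper is clear of it.

```bash
python3 -c "
from plant import robot
print(robot.close_job())"
```

```text
the job is handed in; nothing more can be done
None
```

I pressed the rust and cream stones down solid with about 15 N each, stood the tamper back upright near the middle of its coaster, and handed the job in at about 39 s; no verdict was returned.

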